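# Ready the clay extruder for loading

## Task

Get the bench clay extruder ready for reloading: first hang the loose steel die plate by its hole on the empty die post, so that it lies flat on the foot of the post. Then take the wooden T-handle and draw the ram gently, straight along the leaning barrel, until the groove turned in its rod stands about 1 cm clear of the barrel's mouth; do not pull it right out. Finish holding it there in the gripper, and leave the other things on the bench where they are.

Things in the scene. Friction and masses are not known exactly. Their poses are not given: they have to be found in the camera images.
- die: loose steel die plate lying flat on the bench, 70 mm (its x) by 40 mm (its y) by 8 mm (z), with one round 20 mm hole through its centre; 0.15 kg or so. Origin: centre of its underside, under the hole. Best gripped across the 40 mm width.
- post: the empty die post, fixed to the bench: a round wooden foot 52 mm across and 10 mm high, with an upright steel pin 12 mm in diameter at its centre, up to 58 mm above the bench, the top 5 mm tapered. Origin: centre of the foot's underside; z up. Nothing is on it.
- full_post: a second die post of the same size, already filled with a stack of four die plates (stack top 48 mm above the bench, 70 by 40 mm plates at various angles); fixed, not to be used. Origin: centre of its foot's underside.
- extruder: clay extruder, fixed to the bench: a grey foot plate 150 mm (x) by 85 mm (y) by 14 mm carrying an aluminium barrel that leans 20 degrees from vertical towards the extruder's own -x (about towards the robot). Barrel outside diameter 42 mm, bore 30 mm, 120 mm deep, open at the upper end. Origin: centre of the foot plate's underside; z up.
- extruder_mouth (a point): centre of the open upper end of the barrel, about 148 mm above the bench; its z axis points out along the bore (20 degrees off vertical), its y is level (along the T-handle), its x completes the frame.
- ram: the loose ram in the barrel, 0.25 to 0.5 kg: a metal rod 28 mm in diameter (1 mm clearance all round), 156 mm long, with a wooden T-handle across its top end. At the start it rests on the floor of the bore, and it slides back down when let go. Origin: centre of the rod's lower end; the body's z is vertical at the start, its rod leans 20 degrees from that towards its own -x.
- ram_grip (a point): centre of the T-handle, a wooden bar 80 mm long (this point's y, level), 24 mm thick (its x) and 26 mm high (its z, which points up along the rod). At the start 48 mm along the axis above the barrel's mouth, with 35 mm of bare rod between the mouth and the bar. Grip it across its 24 mm thickness, coming down along the rod's axis.
- ram_groove (a point): middle of the dark groove turned in the rod, 4 mm wide, 108 mm along the rod below the T-handle's centre and 60 mm above the rod's lower end; its z points up along the rod. At the start it is hidden in the barrel, 60 mm below the mouth; so the ram must be drawn about 70 mm.
- mug: bystander: small terracotta mug, 70 mm wide, 70 mm high. Origin: centre of its underside.
- mug2: bystander: a second such mug.
- jar: bystander: glaze jar, 64 mm wide, 75 mm high. Origin: centre of its underside.
- brush: bystander: brush lying on the bench along its own x. Origin under its middle.
- tile: bystander: white test tile, 60 by 60 by 8 mm. Origin: centre of its underside.
- rib: bystander: flat wooden rib, 95 by 50 by 7 mm. Origin: centre of its underside.
- bowl: bystander: white bowl, 130 mm wide, 55 mm high. Origin: centre of its underside.
There are look-alikes about, which are no part of the job. Of the things that look like the die, take the one that is nearest to the robot's base at the start.

How it is judged:
By the outcome, as a careful person would: the job done as asked, in the order asked, and still so for the second after the job is handed in, while the arm keeps its last pose, push and grip.
It also fails if it takes over 61 s, if anything falls off the work surface, if the arm or the gripper's body presses on something with over 40 N, if the wrist force passes 120 N, or if a joint passes its speed limit or range.

## Robot

A 6-joint arm with a two-finger parallel gripper is mounted at the origin on the work surface. World frame = base frame: x ahead of the robot, y to its left, z up, the work surface at z = 0. Lengths are in m, angles in rad, forces in N, time in s.
With the tool pointing down it reaches from about 0.275 to 0.825 m from the base axis. Payload 4.9 kg.
Tool frame: the origin (TCP) lies midway between the tips of the shut fingers; the grasp point (between the pads) lies 19 mm behind it; z points along the fingers, y is the line along which they close (so a half turn about z gives the same grasp; the last joint's range is limited). The gripper opens to 85 mm and grips with 20 to 120 N. Pads are 22 mm wide; open, the fingers measure 114 mm over their backs; the gripper's body (76 mm by 85 mm) begins 54 mm behind the grasp point. The pads swing forward as they close: fully open they stand 13 mm farther back than shut.
Start: joints at [-1.39, 0.326, -0.193, 1.052, 0, 1.437], TCP at [0.17, -0.523, 0.231] pointing down, gripper open.
Joint ranges: [-2.65, 2.65], [-0.97, 1.79], [-1.3, 1.35], [-1.93, 2.1], [-1.47, 1.37], [-3.14, 3.14]. Speed limits (rad/s): [2.57, 2.57, 3.14, 3.14, 3.14, 3.14].

## Interface

Orientations are given as a rotation vector (axis times angle).
In Python, from cell import bot, imaging, job gives the robot as it stands.
- The arm moves only by the tool drive_tool, never from a script. Its arguments are lists of equal length, an entry for each row: "claw": the opening, from 0 (shut) to 1 (fully open); "slide": the shift along the tool's x, y, z in mm, a list of three; "rot": the turn, a rotation vector about the tool's x, y, z in degrees, a list of three. A call has 1 to 8 rows; each row shifts and turns the commanded pose from where the row before left it, along the tool's axes as they then stand; what a row does not reach is not made up. A row lasts 1/8 s, in which the tool goes at most 62.5 mm and 10.7 degrees, less where a joint would pass 70% of its speed; a pose out of reach is approached as far as the arm can. A call with a gripper value outside its range is refused whole. The fingers move at their own pace and stop on an object; "force" is the grip in N (left out, the last holds). Time passes only in rows, so rows that do not move let the fingers close. It gives the time, the measured TCP pose, the force, the opening and the grip force at its end, in the units of the state.
- bot.sense(): the state, without advancing time (a new reading comes with each control period).
- imaging.camera(name): name is "scene" or "side" or "wrist"; returns a dict with "img" (480x640x3 uint8, blue, green, red), "fx", "fy", "cx", "cy" (pixels), "extrinsics" (4x4, takes a point from world to camera coordinates). Camera axes: x right, y down, z forward; pixel columns grow to the right and rows downward; lengths in m; the calibration is good to about 2 mm. A picture is of the moment at which its call begins. There is no depth.
- job.job_done(): hands the job in; it is judged then, once.
The state is a dict: "clock": time; "joints": joint angles; "qd": joint speeds; "joint_torque": joint torques, N m; "tool_pos": TCP position; "ee_rot": TCP orientation; "contact_force": force on the tool from outside, world axes, zero at the start; "torque": the same for the moment, N m; "opening": finger opening in m; "grip_force": force on a finger pad.
Only numpy, scipy, OpenCV 4.12 (cv2) and the standard library are available. Lean on these libraries where they do the work, as an engineer would, in place of code of your own. Each camera call takes 0.05 s, during which the arm holds its last target. There are 200 camera calls.

## Working session

There is one attempt and no reset: what is moved stays moved. The work goes in short steps, Python scripts to look and compute and a tool call to move; the robot and the scene stay as the last step left them, time stands still between calls to the robot, and variables do not carry over. Pictures are saved under pics/ and viewed, at most 11 in all, crops included, and the job is handed in when it is done.

Besides the shell and the picture viewer there is one more tool, called after "Emit:" as name(argument=value, ...), one argument or row to a line, values as JSON. drive_tool: Moves the arm, as the interface text tells. Its arguments: {"type":"object","properties":{"claw":{"type":"array","items":{"type":"number"}},"slide":{"type":"array","items":{"type":"array","items":{"type":"number"}}},"rot":{"type":"array","items":{"type":"array","items":{"type":"number"}}},"force":{"type":"number"}},"required":["claw","slide","rot"]}

```bash
mkdir -p pics; ls
cat > h.py <<'E'
import numpy as np, cv2
from scipy.spatial.transform import Rotation as R
from cell import bot, imaging, job
def snap(n,f):
    c=imaging.camera(n); cv2.imwrite(f'pics/{f}.png',c['img']); np.savez(f'pics/{f}.npz',**{k:np.array(c[k]) for k in('fx','fy','cx','cy','extrinsics')}); return c
def load(f): return np.load(f'pics/{f}.npz')
def ray(c,u,v):
    E=c['extrinsics']; Rm=E[:3,:3]; o=-Rm.T@E[:3,3]
    d=Rm.T@np.array([(u-c['cx'])/c['fx'],(v-c['cy'])/c['fy'],1]); return o,d/np.linalg.norm(d)
def onz(c,u,v,z):
    o,d=ray(c,u,v); return o+d*(z-o[2])/d[2]
def tri(*obs):
    A=np.zeros((3,3));b=np.zeros(3)
    rs=[ray(*x) for x in obs]
    for o,d in rs:
        P=np.eye(3)-np.outer(d,d);A+=P;b+=P@o
    p=np.linalg.solve(A,b); return p,[np.linalg.norm((np.eye(3)-np.outer(d,d))@(p-o)) for o,d in rs]
def proj(c,p):
    q=c['extrinsics'][:3,:3]@np.array(p)+c['extrinsics'][:3,3]; return np.array([c['fx']*q[0]/q[2]+c['cx'],c['fy']*q[1]/q[2]+c['cy']])
E
python3 - <<'E'
from h import *
a=snap('scene','s0')['img'];b=snap('side','d0')['img']; snap('wrist','w0')
cv2.imwrite('pics/both.png',np.vstack([cv2.resize(a,(400,300)),cv2.resize(b,(400,300))]))
for f in('s0','d0','w0'):
    c=load(f);print(f,ray(c,320,240),float(c['fx']))
print(bot.sense())
E
```

```text
pics
s0 (array([ 1.30444104, -0.09362877,  0.88101216]), array([-0.69423417,  0.10455668, -0.71211433])) 458.6013211892149
d0 (array([-0.38060418,  1.01452994,  0.96935228]), array([ 0.60462814, -0.61950551, -0.50063733])) 607.3650934368051
w0 (array([ 0.24794446, -0.4979158 ,  0.37268416]), array([-0.31788098, -0.09059708, -0.94379227])) 429.0709648816448
{'clock': 0.15, 'joints': array([-1.39022812e+00,  3.26745753e-01, -1.93357170e-01,  1.05198102e+00,
       -4.59961213e-05,  1.43658401e+00]), 'qd': array([ 0.00107122, -0.00333261,  0.00267945, -0.00140337,  0.00199288,
       -0.00122835]), 'joint_torque': array([ 1.95395784e-03, -4.43704569e+01,  2.62665099e+01,  1.04550971e-02,
       -1.05612048e-04,  9.18094486e-06]), 'tool_pos': array([ 0.17019639, -0.52254589,  0.23069576]), 'ee_rot': array([-3.10149131e+00, -4.92215645e-01,  1.19057383e-04]), 'contact_force': array([ 0.08393529,  0.51643149, -0.21057352]), 'torque': array([ 0.00432033,  0.03379123, -0.00701125]), 'grip_force': 0.0, 'opening': 0.08550521187006198}
```

View pics/s0.png

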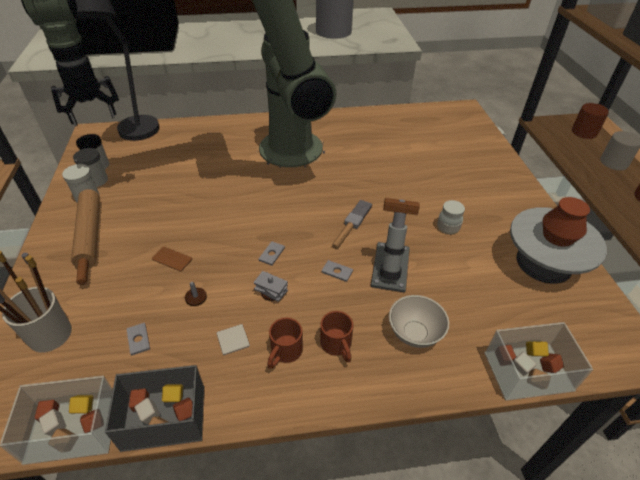

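View pics/d0.png

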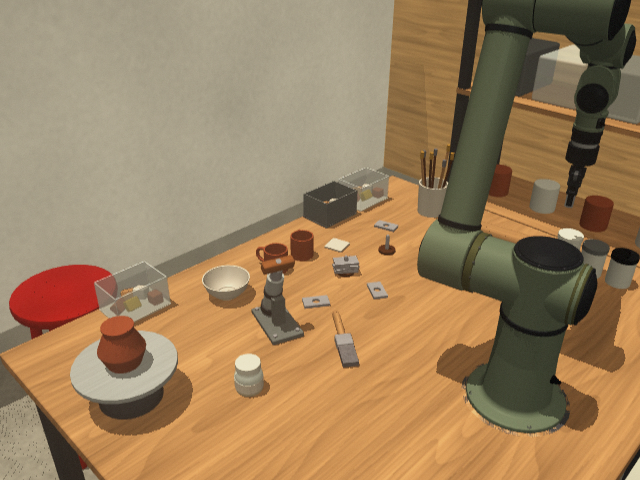

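The scene view shows three die-like plates at (271,253), (337,271) and (138,339). The stack is at (270,286), the empty post at (195,293), and the extruder at (393,250) with its handle at (401,206). In the side view the same plates are at (377,290), (316,301) and (386,226), the post at (387,246), and the handle at (277,265).

Run:
```python
from h import *
s,d=load('s0'),load('d0')
for n,a,b in [('dA',(271,253),(377,290)),('dB',(337,271),(316,301)),('dC',(138,339),(386,226)),('posttop',(193,282),(388,235)),('handle',(401,206),(277,265)),('full',(270,281),(346,258))]:
    p,e=tri((s,*a),(d,*b));print(n,p.round(4),np.round(e,4),'r',np.hypot(*p[:2]).round(3), onz(s,*a,.008).round(4),onz(d,*b,.008).round(4))
S=cv2.imread('pics/s0.png');D=cv2.imread('pics/d0.png')
def cr(I,x,y,w,h,k): return cv2.resize(I[y:y+h,x:x+w],None,fx=k,fy=k,interpolation=cv2.INTER_CUBIC)
cv2.imwrite('pics/c1.png',np.vstack([cr(S,170,230,200,75,4),cr(D,260,215,200,75,4)]))
cv2.imwrite('pics/c2.png',np.hstack([cr(S,360,190,80,120,5),cr(D,235,245,80,120,5)]))
```

```text
dA [ 0.4797 -0.0976  0.0025] [0.0008 0.0008] r 0.49 [ 0.4841 -0.0982  0.008 ] [ 0.4749 -0.0903  0.008 ]
dB [0.5624 0.0623 0.0031] [0.0004 0.0004] r 0.566 [0.5668 0.0618 0.008 ] [0.5575 0.0666 0.008 ]
dC [ 0.6998 -0.4059  0.0012] [0.0001 0.0001] r 0.809 [ 0.7045 -0.4036  0.008 ] [ 0.6922 -0.3958  0.008 ]
posttop [ 0.5972 -0.2829  0.0566] [0.001 0.001] r 0.661 [ 0.5565 -0.2932  0.008 ] [ 0.6494 -0.3535  0.008 ]
handle [0.548  0.2075 0.1906] [0.0014 0.0014] r 0.586 [0.3465 0.2859 0.008 ] [0.7662 0.0201 0.008 ]
full [ 0.6087 -0.1065  0.0461] [0.0007 0.0007] r 0.618 [ 0.5776 -0.1066  0.008 ] [ 0.6495 -0.1537  0.008 ]
```

View pics/c1.png

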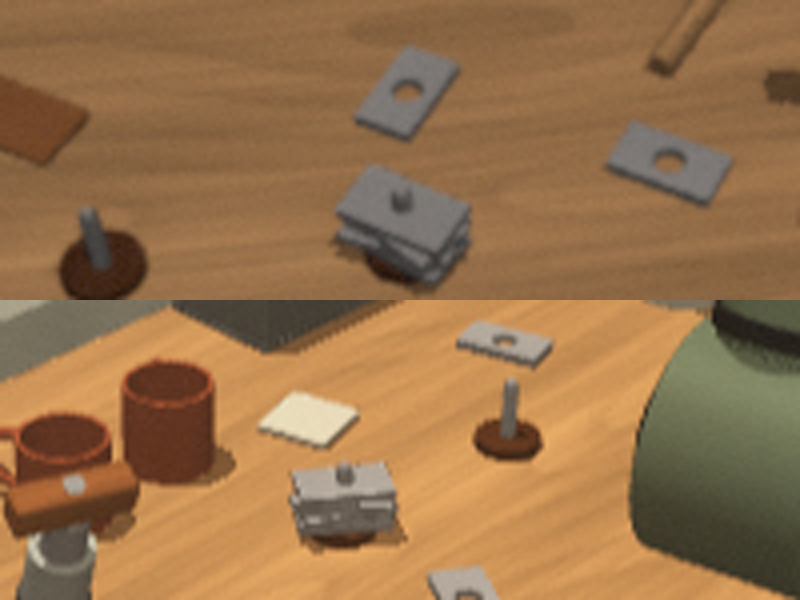

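View pics/c2.png

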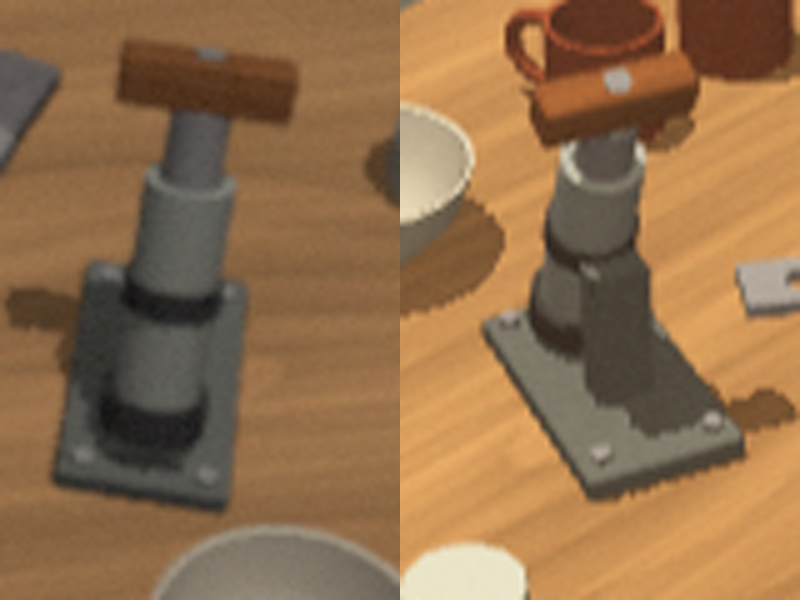

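The crops confirm that plate A at scene (271.75,252.5) has a clear hole and lies flat. Plate B at (337,271) is farther away, and the stacked plates are fixed. The post's pin top is at scene (192,282) and side (388,235.5), and the handle's cap is at scene (402,201) and side (278.6,261).

Run:
```python
from h import *
s,d=load('s0'),load('d0')
S=lambda u,v:(s,170+(u+.5)/4-.5,230+(v+.5)/4-.5)
D=lambda u,v:(d,260+(u+.5)/4-.5,215+(v-299.5)/4-.5)
S2=lambda u,v:(s,360+(u+.5)/5-.5,190+(v+.5)/5-.5)
D2=lambda u,v:(d,235+(u-399.5)/5-.5,245+(v+.5)/5-.5)
def t(n,a,b): p,e=tri(a,b);print(n,p.round(4),np.round(e,4));return p
c=[onz(*S(*q),.008) for q in [(408,47),(460,68),(408,135),(357,118)]]
print(np.round(c,4),'ctr',np.mean(c,0),'yaw',np.degrees(np.arctan2(*((c[0]+c[1]-c[2]-c[3])[1::-1]))),[np.linalg.norm(c[i]-c[i-1]).round(4) for i in range(4)])
print('hole',onz(*S(407,89),.008)); 
t('pintop',S(89,209),D(511,381));t('foot',S(103,264),D(508,438));print(onz(*S(103,264),.01),onz(*D(508,438),.01))
cap=t('cap',S2(210,54),D2(618,80))
# mouth centre
m=t('mouth',S2(191,186),D2(602,163))
# handle ends: upper rear/top edges
c=[onz(*S2(*q),.014) for q in [(90,263),(245,283),(228,500),(57,482)]]
print('footplate',np.round(c,4),np.mean(c,0),[np.linalg.norm(c[i]-c[i-1]).round(4) for i in range(4)])
f=c[0]+c[1]-c[2]-c[3];print('yaw of -x',np.degrees(np.arctan2(f[1],f[0])))
l=onz(*S2(125,42),cap[2]);r=onz(*S2(297,65),cap[2]);print('handle edge',l,r,np.degrees(np.arctan2(*(r-l)[1::-1])))
c=[onz(*D2(*q),.014) for q in [(485,325),(600,485),(742,440)]];print(np.round(c,4),[np.linalg.norm(c[i]-c[i-1]).round(4) for i in range(3)])
for i,j in((1,0),(2,1)):
  v=c[j]-c[i];print(np.degrees(np.arctan2(v[1],v[0])))
```

```text
[[ 0.442  -0.0939  0.008 ]
 [ 0.4657 -0.0612  0.008 ]
 [ 0.5203 -0.0989  0.008 ]
 [ 0.5016 -0.1304  0.008 ]] ctr [ 0.48240137 -0.09610467  0.008     ] yaw 146.97219664973056 [np.float64(0.0698), np.float64(0.0404), np.float64(0.0663), np.float64(0.0366)]
hole [ 0.48020294 -0.09700045  0.008     ]
pintop [ 0.5986 -0.2839  0.0572] [0.0008 0.0008]
foot [ 0.5985 -0.2852  0.0059] [0.0007 0.0007]
[ 0.60123377 -0.28482744  0.01      ] [ 0.59433426 -0.27875882  0.01      ]
cap [0.5441 0.2075 0.2045] [0.0008 0.0008]
mouth [0.5662 0.2007 0.1436] [0.0005 0.0005]
footplate [[0.4867 0.1837 0.014 ]
 [0.5115 0.2612 0.014 ]
 [0.651  0.2136 0.014 ]
 [0.6296 0.1344 0.014 ]] [0.56968678 0.19823849 0.014     ] [np.float64(0.1511), np.float64(0.0814), np.float64(0.1474), np.float64(0.082)]
yaw of -x 161.04197798215463
handle edge [0.53039654 0.17054636 0.20450392] [0.55590026 0.24400626 0.20450392] 70.85408779694976
[[0.6435 0.2194 0.014 ]
 [0.5037 0.2636 0.014 ]
 [0.4799 0.1904 0.014 ]] [np.float64(0.1662), np.float64(0.1466), np.float64(0.077)]
-17.542154598660414
71.91844248996556
```

```bash
cat >> h.py <<'E'
def down(yaw): # tool z down, tool y at world angle yaw (deg)
    y=np.array([np.cos(np.radians(yaw)),np.sin(np.radians(yaw)),0]); z=np.array([0,0,-1.]); return np.column_stack([np.cross(y,z),y,z])
def need(p,Rt,show=True):
    st=bot.sense(); Rc=R.from_rotvec(st['ee_rot']).as_matrix(); dp=np.array(p)-st['tool_pos']
    print('rot deg tool',np.degrees(R.from_matrix(Rc.T@Rt).as_rotvec()).round(2),'| slide now-frame',(Rc.T@dp*1e3).round(1),'| slide target-frame',(Rt.T@dp*1e3).round(1))
    return st
E
python3 - <<'E'
from h import *
for y in (57,-123):
    st=need([.481,-.0965,.16],down(y))
Rc=R.from_rotvec(st['ee_rot']).as_matrix();print(Rc.round(3),np.degrees(np.arctan2(Rc[1,1],Rc[0,1])))
c=load('w0');E=c['extrinsics'];o,_=ray(c,0,0);print('cam in tool',Rc.T@(o-st['tool_pos']),Rc.T@E[:3,:3].T)
E
```

```text
rot deg tool [-3.0000e-02 -9.0000e-02 -1.2896e+02] | slide now-frame [ 427.4 -308.8   71.1] | slide target-frame [-28.6 526.6  70.7]
rot deg tool [-7.000e-02  3.000e-02  5.104e+01] | slide now-frame [ 427.4 -308.8   71.1] | slide target-frame [  28.6 -526.6   70.7]
[[ 0.951  0.31  -0.   ]
 [ 0.31  -0.951  0.001]
 [ 0.    -0.001 -1.   ]] -71.96439810765118
cam in tool [ 0.08157153  0.00046948 -0.14197878] [[ 3.76699717e-04 -9.47873835e-01 -3.18645650e-01]
 [ 9.99999592e-01  9.54898846e-05  8.98136222e-04]
 [-8.20892389e-04 -3.18645859e-01  9.47873485e-01]]
```

Emit:
drive_tool(
  claw=[1, 1, 1, 1, 1, 1, 1],
  slide=[
    [36, -26, 6],
    [36, -26, 6],
    [36, -26, 6],
    [36, -26, 6],
    [36, -26, 6],
    [36, -26, 6],
    [36, -26, 6],
  ],
  rot=[
    [0, 0, 0],
    [0, 0, 0],
    [0, 0, 0],
    [0, 0, 0],
    [0, 0, 0],
    [0, 0, 0],
    [0, 0, 0],
  ],
  force=40,
)

```text
clock: 1.02
tool_pos: [0.3542, -0.2706, 0.189]
ee_rot: [-3.103, -0.492, -0.0]
contact_force: [-0.7, 0.2, 0.0]
opening: 0.0854
grip_force: 0.0
```

Emit:
drive_tool(
  claw=[1, 1, 1, 1, 1],
  slide=[
    [36, -26, 6],
    [36, -26, 6],
    [36, -26, 6],
    [36, -26, 6],
    [30, -22, 6],
  ],
  rot=[
    [0, 0, 0],
    [0, 0, 0],
    [0, 0, 0],
    [0, 0, 0],
    [0, 0, 0],
  ],
)

```text
clock: 1.65
tool_pos: [0.4807, -0.0967, 0.1589]
ee_rot: [-3.102, -0.494, 0.0]
contact_force: [-0.7, -0.6, 0.0]
opening: 0.0858
grip_force: 0.0
```

Emit:
drive_tool(
  claw=[1, 1, 1, 1, 1, 1],
  slide=[
    [0, 0, 0],
    [0, 0, 0],
    [0, 0, 0],
    [0, 0, 0],
    [0, 0, 0],
    [0, 0, 0],
  ],
  rot=[
    [0, 0, -10],
    [0, 0, -10],
    [0, 0, -10],
    [0, 0, -10],
    [0, 0, -10],
    [0, 0, -10],
  ],
)

```text
clock: 2.4
tool_pos: [0.4798, -0.0981, 0.159]
ee_rot: [-2.435, -1.985, 0.0]
contact_force: [-0.5, -0.7, -0.6]
opening: 0.0855
grip_force: 0.0
```

Emit:
drive_tool(
  claw=[1, 1, 1, 1, 1, 1, 1, 1],
  slide=[
    [0, 0, 0],
    [0, 0, 0],
    [0, 0, 0],
    [0, 0, 0],
    [0, 0, 0],
    [0, 0, 0],
    [0, 0, 0],
    [0, 0, 0],
  ],
  rot=[
    [0, 0, -10],
    [0, 0, -10],
    [0, 0, -10],
    [0, 0, -10],
    [0, 0, -10],
    [0, 0, -10],
    [0, 0, -9],
    [0, 0, 0],
  ],
)

```text
clock: 3.4
tool_pos: [0.4798, -0.0982, 0.1591]
ee_rot: [-0.894, -3.011, -0.0]
contact_force: [0.2, -0.4, -0.5]
opening: 0.085
grip_force: 0.0
```

Run:
```python
from h import *
c=snap('wrist','w1'); st=need([.481,-.0965,.16],down(57)); print(st['joints'],st['clock'],proj(c,[.481,-.0965,.008]))
```

```text
rot deg tool [-0.   -0.02 -0.11] | slide now-frame [-0.   2.  -0.9] | slide target-frame [-0.1  2.  -0.9]
[-3.52617952e-01  2.81282204e-01 -4.55651520e-01  8.34256114e-01
  1.70107964e-06  2.25341366e-01] 3.45 [329.24073921 212.23003781]
```

View pics/w1.png

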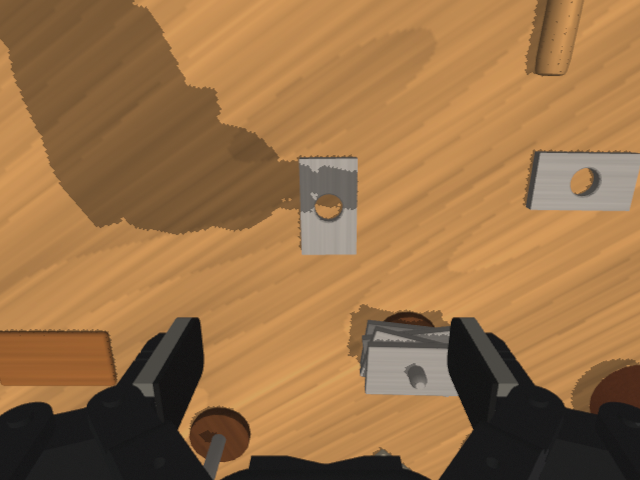

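The wrist view shows plate A with corners (300,157), (357,157), (357,254), (301,254) and its hole at (328,207). It lies square to the fingers. The stack is at (410,365) and the post at (215,440).

Run:
```python
from h import *
c=load('w1');s=load('s0');d=load('d0')
k=[onz(c,*q,.008) for q in [(300,157),(357,157),(357,254),(301,254)]]
print(np.round(k,4),np.mean(k,0),[np.linalg.norm(k[i]-k[i-1]).round(4) for i in range(4)])
print(tri((c,328.3,206.5),(s,271.4,251.9)), onz(c,328.3,207,.008))
v=k[0]+k[1]-k[2]-k[3];print(np.degrees(np.arctan2(v[1],v[0]))-90)
st=need(np.mean(k,0)*[1,1,0]+[0,0,.03],down(57));
```

```text
[[ 0.4375 -0.092   0.008 ]
 [ 0.4586 -0.0596  0.008 ]
 [ 0.5187 -0.0967  0.008 ]
 [ 0.4964 -0.131   0.008 ]] [ 0.47778498 -0.09482844  0.008     ] [np.float64(0.0706), np.float64(0.0387), np.float64(0.0706), np.float64(0.041)]
(array([ 0.47770607, -0.09607896,  0.00504653]), [np.float64(0.0008848459688489399), np.float64(0.0008848459688489481)]) [ 0.47742456 -0.09497965  0.008     ]
57.39150042093527
rot deg tool [-0.   -0.02 -0.11] | slide now-frame [  3.5   1.7 129.1] | slide target-frame [  3.6   1.7 129.1]
```

Emit:
drive_tool(
  claw=[0.6, 0.6, 0.6, 0.6, 0.6, 0.6, 0.6, 0.6],
  slide=[
    [2.5, 1.5, 20],
    [0, 0, 30],
    [0, 0, 30],
    [0, 0, 30],
    [0, 0, 20],
    [0, 0, 15],
    [0, 0, 4],
    [0, 0, 0],
  ],
  rot=[
    [0, 0, 0],
    [0, 0, 0],
    [0, 0, 0],
    [0, 0, 0],
    [0, 0, 0],
    [0, 0, 0],
    [0, 0, 0],
    [0, 0, 0],
  ],
)

```text
clock: 4.45
tool_pos: [0.479, -0.0957, 0.0105]
ee_rot: [0.892, 3.012, 0.0]
contact_force: [0.1, 0.7, -0.2]
opening: 0.051
grip_force: 0.0
```

Emit:
drive_tool(
  claw=[0.6, 0.6, 0.6],
  slide=[
    [0, 0, 2],
    [0, 0, 2],
    [0, 0, 0],
  ],
  rot=[
    [0, 0, 0],
    [0, 0, 0],
    [0, 0, 0],
  ],
)

```text
clock: 4.82
tool_pos: [0.4788, -0.0956, 0.0064]
ee_rot: [0.891, 3.012, 0.0]
contact_force: [-0.2, -1.0, -0.6]
opening: 0.051
grip_force: 0.0
```

Emit:
drive_tool(
  claw=[0.6, 0.6, 0.6],
  slide=[
    [0, 0, 2],
    [0, 0, 2],
    [0, 0, 0],
  ],
  rot=[
    [0, 0, 0],
    [0, 0, 0],
    [0, 0, 0],
  ],
)

```text
clock: 5.2
tool_pos: [0.4785, -0.0955, 0.0021]
ee_rot: [-0.891, -3.012, -0.0]
contact_force: [-0.9, -0.3, -0.1]
opening: 0.0509
grip_force: 0.0
```

Run:
```python
from h import *
c=snap('wrist','w2'); st=need([.4785,-.0955,.0],down(57)); print(st['joints'],st['clock'],st['contact_force'])
```

```text
rot deg tool [-0.   -0.02  0.04] | slide now-frame [ 0.1 -0.   2.2] | slide target-frame [ 0.1 -0.   2.2]
[-3.48444639e-01  5.03717018e-01 -6.21608787e-01  4.45813098e-01
 -3.64265081e-06  2.26854655e-01] 5.25 [-0.2146273   0.76761893  0.31196669]
```

View pics/w2.png

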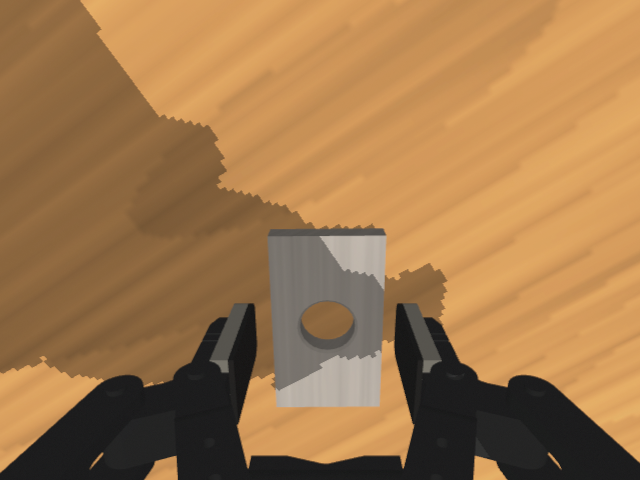

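The fingers straddle the die, with its hole rim at (327,320), and the die is centred between the pads at columns 252 and 398. I'll close now.

Emit:
drive_tool(
  claw=[0.3, 0.3, 0.3, 0.3, 0.3, 0.3],
  slide=[
    [0, 0, 1],
    [0, 0, 0],
    [0, 0, 0],
    [0, 0, 0],
    [0, 0, 0],
    [0, 0, 0],
  ],
  rot=[
    [0, 0, 0],
    [0, 0, 0],
    [0, 0, 0],
    [0, 0, 0],
    [0, 0, 0],
    [0, 0, 0],
  ],
  force=40,
)

```text
clock: 6.0
tool_pos: [0.4788, -0.0956, 0.0019]
ee_rot: [0.891, 3.012, 0.0]
contact_force: [-2.2, 0.5, 7.7]
opening: 0.0388
grip_force: 39.3
```

Run:
```python
from h import *
a,b=load('w1'),load('w2')
print(tri((a,328.3,206.5),(b,327,320)),onz(b,327,320,.008)); print(bot.sense()['contact_force'])
```

```text
(array([ 0.47860856, -0.09565637,  0.00148129]), [np.float64(3.630696897524117e-05), np.float64(3.630696897523412e-05)]) [ 0.47547773 -0.09361464  0.008     ]
[-2.21093852  0.54399815  7.72804376]
```

Run:
```python
from h import *
need([.5985,-.284,.09],down(57))
```

```text
rot deg tool [0.01 0.02 0.04] | slide now-frame [-202.9  -93.   -88.1] | slide target-frame [-203.   -92.8  -88.1]
```

Emit:
drive_tool(
  claw=[0.3, 0.3, 0.3, 0.3, 0.3],
  slide=[
    [0, 0, -8],
    [0, 0, -20],
    [0, 0, -30],
    [0, 0, -30],
    [0, 0, 0],
  ],
  rot=[
    [0, 0, 0],
    [0, 0, 0],
    [0, 0, 0],
    [0, 0, 0],
    [0, 0, 0],
  ],
)

```text
clock: 6.62
tool_pos: [0.4805, -0.0962, 0.0914]
ee_rot: [0.89, 3.008, -0.0]
contact_force: [0.0, -0.9, -1.4]
opening: 0.0385
grip_force: 40.8
```

Emit:
drive_tool(
  claw=[0.3, 0.3, 0.3, 0.3, 0.3, 0.3, 0.3, 0.3],
  slide=[
    [-15, -7, 0],
    [-30, -14, 0],
    [-35, -16, 0],
    [-35, -16, 0],
    [-35, -16, 0],
    [-30, -14, 0],
    [-23, -10, 0],
    [0, 0, 0],
  ],
  rot=[
    [0, 0, 0],
    [0, 0, 0],
    [0, 0, 0],
    [0, 0, 0],
    [0, 0, 0],
    [0, 0, 0],
    [0, 0, 0],
    [0, 0, 0],
  ],
)

```text
clock: 7.62
tool_pos: [0.5985, -0.2862, 0.0871]
ee_rot: [-0.894, -3.01, -0.0]
contact_force: [0.1, 0.2, -2.1]
opening: 0.0383
grip_force: 40.8
```

Emit:
drive_tool(
  claw=[0.3, 0.3],
  slide=[
    [0, 0, 0],
    [0, 0, 0],
  ],
  rot=[
    [0, 0, 0],
    [0, 0, 0],
  ],
)

```text
clock: 7.88
tool_pos: [0.5977, -0.2831, 0.0887]
ee_rot: [-0.89, -3.011, -0.001]
contact_force: [0.4, 0.1, -0.9]
opening: 0.0386
grip_force: 40.8
```

Run:
```python
from h import *
c=snap('wrist','w3'); S=snap('scene','s3')['img'];D=snap('side','d3')['img'];need([.5985,-.284,.09],down(57)); st=bot.sense()
W=c['img'][220:420,220:420]
p=proj(load('s3'),st['tool_pos']);q=proj(load('d3'),st['tool_pos']);print(p,q)
def cr(I,x,y,w,h,k): return cv2.resize(I[y:y+h,x:x+w],None,fx=k,fy=k,interpolation=cv2.INTER_CUBIC)
x0,y0=[int(v)-33 for v in p];x1,y1=[int(v)-33 for v in q];print(x0,y0,x1,y1)
cv2.imwrite('pics/c3.png',np.hstack([cv2.resize(W,(400,400),interpolation=2),np.vstack([cr(S,x0,y0,66,66,6),cr(D,x1,y1,66,66,6)])[:600] if 0 else np.vstack([cr(S,x0,y0,66,33+17,6),cr(D,x1,y1,66,50,6)])[:400] if 0 else np.hstack([cv2.resize(cr(S,x0,y0,66,66,6),(200,200)),cv2.resize(cr(D,x1,y1,66,66,6),(200,200))]).repeat(2,0)]))
# better layout
can=np.zeros((600,800,3),np.uint8);can[:600,:400]=cv2.resize(c['img'][200:425,245:395],(400,600),interpolation=2)
can[:300,400:]=cv2.resize(S[y0:y0+60,x0-7:x0+73],(400,300),interpolation=2);can[300:,400:]=cv2.resize(D[y1:y1+60,x1-7:x1+73],(400,300),interpolation=2)
cv2.imwrite('pics/c3.png',can)
```

```text
rot deg tool [ 0.   -0.01  0.08] | slide now-frame [-0.5 -0.4 -0.6] | slide target-frame [-0.5 -0.4 -0.6]
[189.69239485 272.83259309] [388.2748144  225.55660819]
156 239 355 192
```

View pics/c3.png

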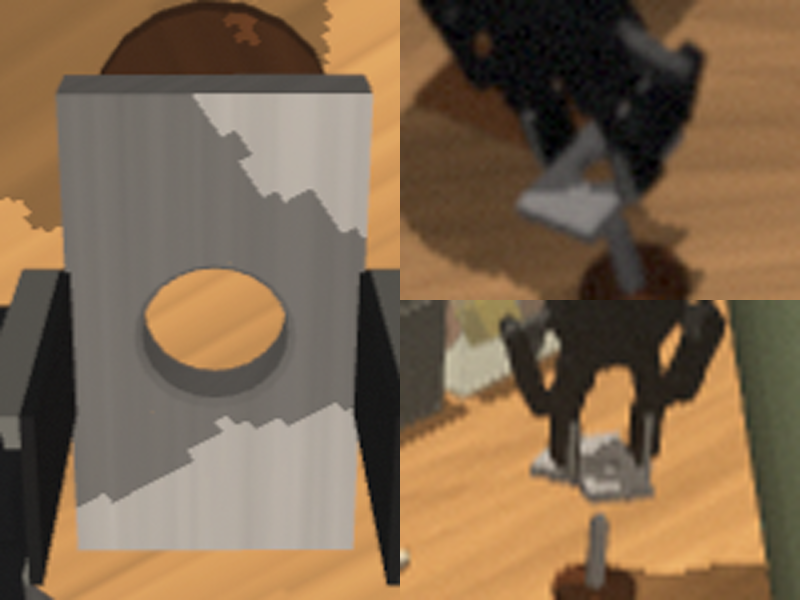

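The die hangs level in the grip. In the crop its hole is at (216,325) in the wrist part, (598,171) in the scene part and (607,467) in the side part. The pin top is at side (599,517), and the post's foot shows behind the die in the wrist part.

Run:
```python
from h import *
s,d,w=load('s3'),load('d3'),load('w3')
h,e=tri((s,149+198.5/5-.5,239+171.5/5-.5),(d,348+207.5/5-.5,192+167.5/5-.5))
p,e2=tri((s,192-.1,281.9),(d,348+199.5/5-.5,192+219/5-.5))
print('hole',h,e,'pin',p,e2, bot.sense()['tool_pos'])
# wrist: hole top-rim centre & fit of foot rim
wp=lambda u,v:(w,245+(u+.5)*.375-.5,200+(v+.5)*.375-.5)
hz=bot.sense()['tool_pos'][2]+.008-.002
H=onz(*wp(215.5,322),hz); print('wrist hole',H)
for q in [(100,74),(150,18),(210,2),(270,15),(325,70)]: # rim pts of foot top z=.01, should be 26mm from centre
    x=onz(*wp(*q),.01);print(x.round(4))
from scipy.optimize import least_squares
X=np.array([onz(*wp(*q),.01)[:2] for q in [(100,74),(150,18),(210,2),(270,15),(325,70)]])
print('foot by wrist',least_squares(lambda c:np.hypot(*(X-c).T)-.026,[.6,-.28]).x)
```

```text
hole [ 0.59823249 -0.28666266  0.09005799] [np.float64(8.138311287873409e-05), np.float64(8.138311287873063e-05)] pin [ 0.59809082 -0.28380452  0.05615019] [np.float64(0.0010543468999779754), np.float64(0.0010543468999780704)] [ 0.59827285 -0.28341296  0.0894249 ]
wrist hole [ 0.59407028 -0.28150742  0.0954249 ]
[ 0.5748 -0.2969  0.01  ]
[ 0.5706 -0.2819  0.01  ]
[ 0.5744 -0.2701  0.01  ]
[ 0.5831 -0.2615  0.01  ]
[ 0.5988 -0.2582  0.01  ]
foot by wrist [ 0.59670036 -0.28372353]
```

Emit:
drive_tool(
  claw=[0.3, 0.3, 0.3, 0.3, 0.3],
  slide=[
    [0, 0, 10],
    [0, 0, 10],
    [0, 0, 6],
    [0, 0, 3],
    [0, 0, 0],
  ],
  rot=[
    [0, 0, 0],
    [0, 0, 0],
    [0, 0, 0],
    [0, 0, 0],
    [0, 0, 0],
  ],
)

```text
clock: 8.65
tool_pos: [0.5983, -0.2841, 0.06]
ee_rot: [-0.891, -3.012, -0.0]
contact_force: [1.0, -0.0, -0.8]
opening: 0.0387
grip_force: 40.8
```

Emit:
drive_tool(
  claw=[0.3, 0.3, 0.3],
  slide=[
    [0, 0, 1.5],
    [0, 0, 1.5],
    [0, 0, 0],
  ],
  rot=[
    [0, 0, 0],
    [0, 0, 0],
    [0, 0, 0],
  ],
)

```text
clock: 9.02
tool_pos: [0.5984, -0.2841, 0.0573]
ee_rot: [-0.891, -3.012, -0.0]
contact_force: [-1.1, 0.2, -0.9]
opening: 0.0385
grip_force: 40.8
```

Emit:
drive_tool(
  claw=[0.3, 0.3, 0.3],
  slide=[
    [0, 0, 1.5],
    [0, 0, 1.5],
    [0, 0, 0],
  ],
  rot=[
    [0, 0, 0],
    [0, 0, 0],
    [0, 0, 0],
  ],
)

```text
clock: 9.4
tool_pos: [0.5983, -0.284, 0.0541]
ee_rot: [-0.891, -3.012, -0.0]
contact_force: [-0.4, -0.9, -1.3]
opening: 0.0383
grip_force: 40.8
```

Run:
```python
from h import *
c=snap('wrist','w4');print(bot.sense()['tool_pos'])
cv2.imwrite('pics/c4.png',cv2.resize(c['img'][260:380,265:385],(600,600),interpolation=2))
```

```text
[ 0.59837076 -0.28404091  0.05416602]
```

View pics/c4.png

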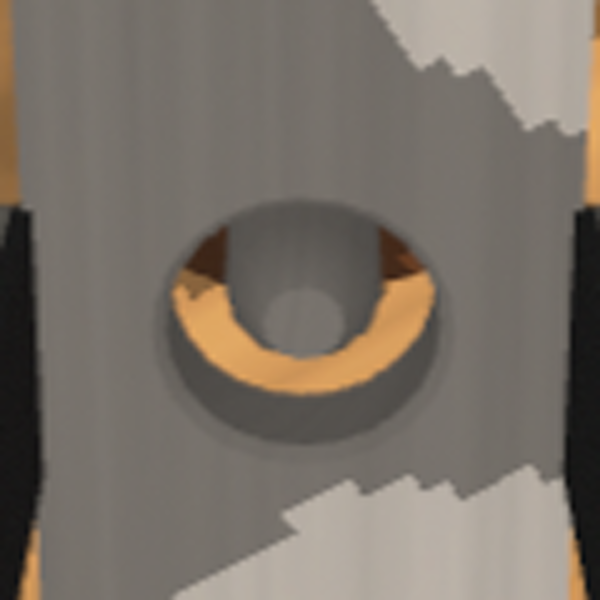

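The pin tip at (305,322) sits in the centre of the hole, so I'll lower the die.

Emit:
drive_tool(
  claw=[0.3, 0.3, 0.3, 0.3, 0.3, 0.3, 0.3],
  slide=[
    [0, 0, 6],
    [0, 0, 8],
    [0, 0, 8],
    [0, 0, 8],
    [0, 0, 6],
    [0, 0, 2.5],
    [0, 0, 0],
  ],
  rot=[
    [0, 0, 0],
    [0, 0, 0],
    [0, 0, 0],
    [0, 0, 0],
    [0, 0, 0],
    [0, 0, 0],
    [0, 0, 0],
  ],
)

```text
clock: 10.32
tool_pos: [0.5984, -0.284, 0.0156]
ee_rot: [-0.891, -3.012, -0.0]
contact_force: [0.5, 0.3, -1.2]
opening: 0.0387
grip_force: 40.8
```

Emit:
drive_tool(
  claw=[0.3, 0.3, 0.3],
  slide=[
    [0, 0, 1],
    [0, 0, 1],
    [0, 0, 0],
  ],
  rot=[
    [0, 0, 0],
    [0, 0, 0],
    [0, 0, 0],
  ],
)

```text
clock: 10.7
tool_pos: [0.5985, -0.2841, 0.0138]
ee_rot: [0.891, 3.012, -0.0]
contact_force: [-0.3, 0.8, -1.6]
opening: 0.0381
grip_force: 40.8
```

Emit:
drive_tool(
  claw=[0.5, 0.6, 0.6, 0.6],
  slide=[
    [0, 0, 0],
    [0, 0, 0],
    [0, 0, 0],
    [0, 0, 0],
  ],
  rot=[
    [0, 0, 0],
    [0, 0, 0],
    [0, 0, 0],
    [0, 0, 0],
  ],
)

```text
clock: 11.2
tool_pos: [0.5985, -0.2841, 0.0139]
ee_rot: [0.891, 3.012, -0.0]
contact_force: [0.1, -0.1, 0.1]
opening: 0.0509
grip_force: 0.0
```

Emit:
drive_tool(
  claw=[0.6, 0.6, 0.6, 0.6, 0.6, 0.6],
  slide=[
    [0, 0, -10],
    [0, 0, -30],
    [0, 0, -40],
    [0, 0, -40],
    [0, 0, -40],
    [0, 0, 0],
  ],
  rot=[
    [0, 0, 0],
    [0, 0, 0],
    [0, 0, 0],
    [0, 0, 0],
    [0, 0, 0],
    [0, 0, 0],
  ],
)

```text
clock: 11.95
tool_pos: [0.6008, -0.2855, 0.1789]
ee_rot: [0.889, 3.005, -0.003]
contact_force: [-0.2, 0.1, -0.1]
opening: 0.0511
grip_force: 0.0
```

Run:
```python
from h import *
W=snap('wrist','w5')['img'];S=snap('scene','s5')['img'];D=snap('side','d5')['img']
can=np.zeros((600,800,3),np.uint8);can[:300,:400]=cv2.resize(W[100:340,160:480],(400,300))
can[300:,:400]=cv2.resize(S[190:310,360:440],(400,600))[:300]
can[:300,400:]=cv2.resize(S[265:310,165:225],(400,300),interpolation=2);can[300:,400:]=cv2.resize(D[220:265,357:417],(400,300),interpolation=2)
cv2.imwrite('pics/c5.png',can)
# handle target
tilt=np.radians(20)
for yaw in (161.0,162.0):
    y=np.radians(yaw); a=np.array([np.sin(tilt)*np.cos(y),np.sin(tilt)*np.sin(y),np.cos(tilt)])
    print(yaw,'axis',a)
cap=np.array([.5441,.2075,.2045]);m=np.array([.5662,.2007,.1436])
print(cap-m,np.linalg.norm(cap-m),np.degrees(np.arctan2(.0068,-.0221)),'grip from cap',cap-.013*a,'from mouth',m+.048*a)
st=bot.sense();print(st['tool_pos'],st['joints'],st['clock'])
```

```text
161.0 axis [-0.3233864   0.11135087  0.93969262]
162.0 axis [-0.32528049  0.10569004  0.93969262]
[-0.0221  0.0068  0.0609] 0.06514184523023583 162.89727103094762 grip from cap [0.54832865 0.20612603 0.192284  ] from mouth [0.55058654 0.20577312 0.18870525]
[ 0.59801075 -0.28378443  0.17338944] [-5.54513645e-01  5.73388291e-01  4.72402923e-02  1.04549721e+00
  3.06915062e-05  2.07955467e-02] 12.1
```

View pics/c5.png

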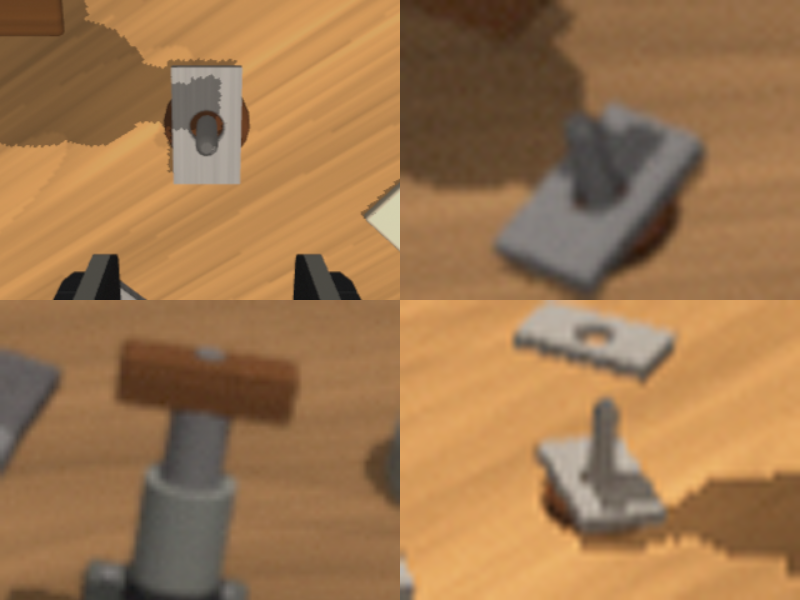

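The die lies flat on the post's foot with the pin through its hole, and the ram hasn't moved. Next is the handle.

```bash
cat >> h.py <<'E'
Y=np.radians(161.5);T=np.radians(20)
A=np.array([np.sin(T)*np.cos(Y),np.sin(T)*np.sin(Y),np.cos(T)])
HY=np.array([np.cos(Y-np.pi/2),np.sin(Y-np.pi/2),0])
ty=np.cross(HY,A); ty=ty if ty[0]<0 else -ty
RH=np.column_stack([np.cross(ty,-A),ty,-A]); G=np.array([.5485,.206,.1925])
E
python3 - <<'E'
from h import *
need(G-.010*A+.08*A,RH); st=bot.sense();Rc=R.from_rotvec(st['ee_rot'])
q=R.from_matrix(RH)
# decompose: z-turn then tilt
m=(Rc.inv()*q);print('zyx',m.as_euler('ZYX',degrees=True)); print(RH.round(3))
E
```

```text
rot deg tool [  14.15  -18.24 -103.26] | slide now-frame [331.3 378.  -84.6] | slide target-frame [-448.8  183.6 -157.2]
zyx [-1.04462784e+02  1.28768708e-02  2.00469350e+01]
[[-0.317 -0.891  0.324]
 [-0.948  0.298 -0.109]
 [ 0.    -0.342 -0.94 ]]
```

Emit:
drive_tool(
  claw=[0.7, 0.7, 0.7, 0.7, 0.7, 0.7, 0.7, 0.7],
  slide=[
    [0, 0, -40],
    [0, 0, -45],
    [28, 32, 0],
    [28, 32, 0],
    [28, 32, 0],
    [28, 32, 0],
    [28, 32, 0],
    [28, 32, 0],
  ],
  rot=[
    [0, 0, 0],
    [0, 0, 0],
    [0, 0, 0],
    [0, 0, 0],
    [0, 0, 0],
    [0, 0, 0],
    [0, 0, 0],
    [0, 0, 0],
  ],
)

```text
clock: 13.1
tool_pos: [0.5607, -0.0301, 0.2572]
ee_rot: [-0.891, -3.01, 0.0]
contact_force: [0.4, 0.9, 0.3]
opening: 0.0596
grip_force: 0.0
```

Emit:
drive_tool(
  claw=[0.7, 0.7, 0.7, 0.7, 0.7, 0.7, 0.7],
  slide=[
    [28, 32, 0],
    [28, 32, 0],
    [28, 32, 0],
    [28, 32, 0],
    [28, 32, 0],
    [23, 26, 0],
    [0, 0, 0],
  ],
  rot=[
    [0, 0, 0],
    [0, 0, 0],
    [0, 0, 0],
    [0, 0, 0],
    [0, 0, 0],
    [0, 0, 0],
    [0, 0, 0],
  ],
)

```text
clock: 13.98
tool_pos: [0.525, 0.215, 0.2572]
ee_rot: [-0.885, -3.012, 0.002]
contact_force: [-0.2, -0.5, 0.5]
opening: 0.06
grip_force: 0.0
```

Emit:
drive_tool(
  claw=[0.7, 0.7, 0.7, 0.7, 0.7, 0.7, 0.7, 0.7],
  slide=[
    [0, 0, 0],
    [0, 0, 0],
    [0, 0, 0],
    [0, 0, 0],
    [0, 0, 0],
    [0, 0, 0],
    [0, 0, 0],
    [0, 0, 0],
  ],
  rot=[
    [0, 0, -10],
    [0, 0, -10],
    [0, 0, -10],
    [0, 0, -10],
    [0, 0, -10],
    [0, 0, -10],
    [0, 0, -10],
    [0, 0, -10],
  ],
)

```text
clock: 14.98
tool_pos: [0.526, 0.2119, 0.2577]
ee_rot: [1.259, -2.876, 0.0]
contact_force: [-0.5, -0.1, -0.3]
opening: 0.0596
grip_force: 0.0
```

Emit:
drive_tool(
  claw=[0.7, 0.7, 0.7, 0.7, 0.7, 0.7, 0.7],
  slide=[
    [0, 0, 0],
    [0, 0, 0],
    [0, 0, 0],
    [0, 0, 0],
    [0, 0, 0],
    [0, 0, 0],
    [0, 0, 0],
  ],
  rot=[
    [0, 0, -10],
    [0, 0, -10],
    [0, 0, -4.5],
    [5, 0, 0],
    [8, 0, 0],
    [7, 0, 0],
    [0, 0, 0],
  ],
)

```text
clock: 15.85
tool_pos: [0.5236, 0.2124, 0.2571]
ee_rot: [-1.704, 2.362, -0.414]
contact_force: [0.5, 0.5, -0.9]
opening: 0.0598
grip_force: 0.0
```

Run:
```python
from h import *
c=snap('wrist','w6');st=need(G+.07*A,RH);print(st['joints'],st['clock'])
for p in (G+.013*A,G+.013*A+.04*HY,G+.013*A-.04*HY):print(proj(c,p))
```

```text
rot deg tool [ 0.16 -0.06  0.07] | slide now-frame [-1.2 -0.3 -0.1] | slide target-frame [-1.2 -0.3 -0.1]
[ 0.37140986  0.15994301 -0.40141529  0.73972266 -0.21975464 -0.90753113] 15.9
[320.38264583 268.59801188]
[320.40741836 338.19499462]
[320.35478086 190.31297807]
```

View pics/w6.png

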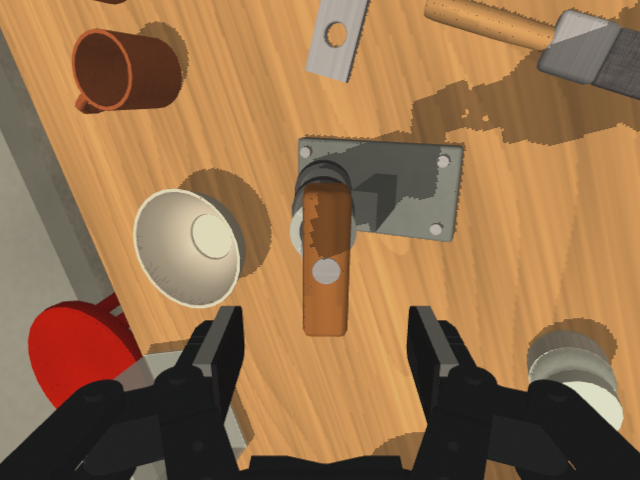

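The wrist view shows the T-bar centred between the pads: bar columns 303 to 350, pads at 243 and 408. The cap is at (326,271), and the bar is square to the fingers.

Run:
```python
from h import *
c=load('w4');print('pred',proj(c,[.5984,-.2840,.0600]),'seen',(325.8,324.4))
c6=load('w6');s,d=load('s5'),load('d5')
bx=np.array([325.8,324.4])-proj(c,[.5984,-.2840,.0600])
u=np.array([326,271.3])-bx
S2=(s,401.6,200.4);D2=(d,278.2,260.7)
print(tri((c6,*u),S2,D2),'pred cap',G+.013*A)
p=tri((c6,*u),S2,D2)[0]; print('err in tool frame',RH.T@(p-G-.013*A)*1e3)
```

```text
pred [327.26719982 329.02086031] seen (325.8, 324.4)
(array([0.54230716, 0.20952729, 0.20467261]), [np.float64(0.002350573160467694), np.float64(0.002461220885042321), np.float64(0.0009196601475205896)]) pred cap [0.5442835  0.20741082 0.204716  ]
err in tool frame [-1.37999339  2.40708838 -0.82992526]
```

Emit:
drive_tool(
  claw=[0.7, 0.7, 0.7, 0.7, 0.7, 0.7, 0.7, 0.7],
  slide=[
    [-1, 0, 15],
    [0, 0, 20],
    [0, 0, 20],
    [0, 0, 10],
    [0, 0, 5],
    [0, 0, 5],
    [0, 0, 4],
    [0, 0, 0],
  ],
  rot=[
    [0, 0, 0],
    [0, 0, 0],
    [0, 0, 0],
    [0, 0, 0],
    [0, 0, 0],
    [0, 0, 0],
    [0, 0, 0],
    [0, 0, 0],
  ],
)

```text
clock: 16.9
tool_pos: [0.5523, 0.2056, 0.1846]
ee_rot: [-1.7, 2.36, -0.416]
contact_force: [0.0, 0.6, 0.0]
opening: 0.0597
grip_force: 0.0
```

Emit:
drive_tool(
  claw=[0.15, 0.15, 0.15, 0.15, 0.15, 0.15],
  slide=[
    [0, 0, 0],
    [0, 0, 0],
    [0, 0, 0],
    [0, 0, 0],
    [0, 0, 0],
    [0, 0, 0],
  ],
  rot=[
    [0, 0, 0],
    [0, 0, 0],
    [0, 0, 0],
    [0, 0, 0],
    [0, 0, 0],
    [0, 0, 0],
  ],
  force=40,
)

```text
clock: 17.65
tool_pos: [0.552, 0.2059, 0.1849]
ee_rot: [-1.701, 2.359, -0.415]
contact_force: [-5.0, 2.0, 5.5]
opening: 0.0231
grip_force: 39.7
```

Run:
```python
from h import *
st=need(G-.010*A,RH);print(st['contact_force'],st['torque'],RH.T@st['contact_force'],st['opening'],st['clock'])
```

```text
rot deg tool [0.02 0.05 0.05] | slide now-frame [1.  0.6 1.7] | slide target-frame [1.  0.6 1.7]
[-5.01297637  2.0373923   5.52209997] [ 0.28272631  1.05510982 -0.0419549 ] [-0.34146657  3.18604486 -7.03612153] 0.0230849812006312 17.65
```

Emit:
drive_tool(
  claw=[0.15, 0.15, 0.15, 0.15, 0.15],
  slide=[
    [0, 0, 0],
    [0, 0, -2],
    [0, 0, -3],
    [0, 0, -3],
    [0, 0, 0],
  ],
  rot=[
    [0, 0, 0],
    [0, 0, 0],
    [0, 0, 0],
    [0, 0, 0],
    [0, 0, 0],
  ],
  force=60,
)

```text
clock: 18.27
tool_pos: [0.5496, 0.2064, 0.192]
ee_rot: [-1.7, 2.36, -0.416]
contact_force: [-0.3, 0.7, -4.8]
opening: 0.0228
grip_force: 58.9
```

Emit:
drive_tool(
  claw=[0.15, 0.15, 0.15, 0.15, 0.15],
  slide=[
    [0, 0, -3],
    [0, 0, -3],
    [0, 0, -3],
    [0, 0, -3],
    [0, 0, 0],
  ],
  rot=[
    [0, 0, 0],
    [0, 0, 0],
    [0, 0, 0],
    [0, 0, 0],
    [0, 0, 0],
  ],
)

```text
clock: 18.9
tool_pos: [0.5457, 0.2078, 0.2036]
ee_rot: [-1.7, 2.36, -0.416]
contact_force: [-1.7, -0.2, -4.8]
opening: 0.0227
grip_force: 59.1
```

Run:
```python
from h import *
st=need(G+.010*A,RH);print(st['contact_force'],'tool F',RH.T@st['contact_force'],'tool M',RH.T@st['torque'],st['opening'],st['clock'])
```

```text
rot deg tool [0.   0.03 0.04] | slide now-frame [0.8 0.8 1.5] | slide target-frame [0.8 0.8 1.5]
[-1.70894695 -0.20404561 -4.78335483] tool F [0.73575811 3.09806224 3.96273745] tool M [-0.9816507   0.01739933  0.04654354] 0.02266153163692648 18.9
```

Emit:
drive_tool(
  claw=[0.15, 0.15, 0.15, 0.15, 0.15, 0.15, 0.15],
  slide=[
    [0, 0, -3],
    [0, 0, -3],
    [0, 0, -3],
    [0, 0, -3],
    [0, 0, -3],
    [0, 0, -3],
    [0, 0, 0],
  ],
  rot=[
    [0, 0, 0],
    [0, 0, 0],
    [0, 0, 0],
    [0, 0, 0],
    [0, 0, 0],
    [0, 0, 0],
    [0, 0, 0],
  ],
)

```text
clock: 19.77
tool_pos: [0.54, 0.2098, 0.2206]
ee_rot: [-1.7, 2.36, -0.416]
contact_force: [-1.5, 0.1, -4.4]
opening: 0.0227
grip_force: 59.1
```

Emit:
drive_tool(
  claw=[0.15, 0.15, 0.15, 0.15, 0.15, 0.15, 0.15],
  slide=[
    [0, 0, -3],
    [0, 0, -3],
    [0, 0, -3],
    [0, 0, -3],
    [0, 0, -3],
    [0, 0, -3],
    [0, 0, 0],
  ],
  rot=[
    [0, 0, 0],
    [0, 0, 0],
    [0, 0, 0],
    [0, 0, 0],
    [0, 0, 0],
    [0, 0, 0],
    [0, 0, 0],
  ],
)

```text
clock: 20.65
tool_pos: [0.5342, 0.2117, 0.2375]
ee_rot: [-1.7, 2.36, -0.416]
contact_force: [-1.4, 0.6, -4.3]
opening: 0.0229
grip_force: 59.1
```

Run:
```python
from h import *
st=bot.sense();d=st['tool_pos']-np.array([.552,.2059,.1849]);print(np.linalg.norm(d),d/np.linalg.norm(d),A,'tool F',RH.T@st['contact_force'],'tool M',RH.T@st['torque'],st['opening'],st['clock'])
```

```text
0.055820213243123536 [-0.3185024   0.10422029  0.94217533] [-0.32434579  0.10852458  0.93969262] tool F [-0.13400037  2.92255752  3.55841217] tool M [-0.81354704 -0.02410712 -0.00559754] 0.022850921050605957 20.65
```

Pulling straight with low forces: 56 mm drawn, 14 mm to go.

Emit:
drive_tool(
  claw=[0.15, 0.15, 0.15, 0.15, 0.15, 0.15, 0.15],
  slide=[
    [0, 0, -3],
    [0, 0, -3],
    [0, 0, -3],
    [0, 0, -3],
    [0, 0, -2],
    [0, 0, 0],
    [0, 0, 0],
  ],
  rot=[
    [0, 0, 0],
    [0, 0, 0],
    [0, 0, 0],
    [0, 0, 0],
    [0, 0, 0],
    [0, 0, 0],
    [0, 0, 0],
  ],
)

```text
clock: 21.52
tool_pos: [0.5296, 0.2131, 0.2503]
ee_rot: [-1.7, 2.36, -0.416]
contact_force: [0.0, 0.4, -4.2]
opening: 0.0229
grip_force: 59.0
```

Run:
```python
from h import *
S=snap('scene','s7')['img'];D=snap('side','d7')['img']
st=bot.sense();d=st['tool_pos']-np.array([.552,.2059,.1849]);print(np.linalg.norm(d),'tool F',RH.T@st['contact_force'],'tool M',RH.T@st['torque'])
can=np.zeros((600,800,3),np.uint8)
can[:,:400]=cv2.resize(S[175:250,375:425],(400,600),interpolation=2);can[:,400:]=cv2.resize(D[225:300,250:300],(400,600),interpolation=2)
cv2.imwrite('pics/c7.png',can)
```

```text
0.06939051055450321 tool F [-0.26914652  1.23234155  4.33193183] tool M [-0.71627458 -0.02294233  0.03940177]
```

View pics/c7.png

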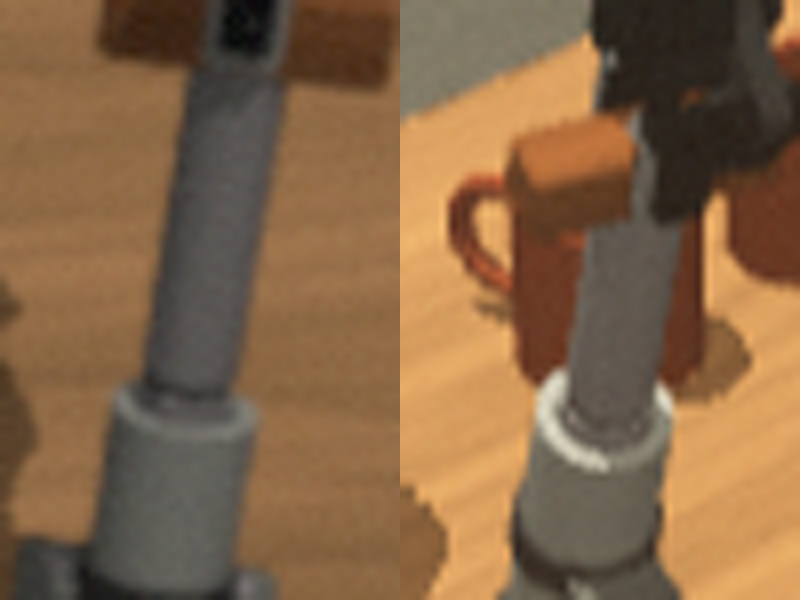

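The rod's dark groove is visible just above the mouth rim, at scene crop (188,392) with the mouth centre at about (183,411). I'll check the drawn distance numerically.

Run:
```python
from h import *
s,d=load('s7'),load('d7')
for sg,a,b in((-1,(383.7,209.5),(387.4,181.2)),(1,(418.3,214.3),(423,185.5))):
    q=G-.013*A+sg*.04*HY
    p0=proj(s,q);print('corner p0',p0,'seen',a,'seen move',np.subtract(b,a),{L:(proj(s,q+L/1e3*A)-p0).round(1) for L in(60,65,70,75)})
M=G-.048*A
for n,c in(('scene',s),('side',d)):
    f=lambda p:proj(c,p)
    n1=np.cross(A,M-ray(c,0,0)[0]);n1/=np.linalg.norm(n1);near=np.cross(A,n1);near*=np.sign(near@(ray(c,0,0)[0]-M))
    print(n,'mouth ctr',f(M),'outer near/far rim',f(M+.021*near),f(M-.021*near))
    for h in(.005,.0075,.01):print(h,'groove near',f(M+h*A+.013*near),'sides',f(M+h*A+.013*n1),f(M+h*A-.013*n1))
print('seen scene: near (398.4,224.8) rim near y',175+438/8,'rim far',175+385/8)
# dark-profile down the rod axis in scene
I=cv2.cvtColor(cv2.imread('pics/c7.png'),cv2.COLOR_BGR2GRAY)
print([(y,int(I[y,178:198].mean())) for y in range(352,456,4)]);print([(y,int(I[y,595:615].mean())) for y in range(380,484,4)])
```

```text
corner p0 [382.77905334 208.88114797] seen (383.7, 209.5) seen move [  3.7 -28.3] {60: array([  3.5, -24.8]), 65: array([  3.8, -26.9]), 70: array([  4.1, -29. ]), 75: array([  4.4, -31.1])}
corner p0 [417.83828298 213.42082876] seen (418.3, 214.3) seen move [  4.7 -28.8] {60: array([  4.4, -24.9]), 65: array([  4.8, -27. ]), 70: array([  5.2, -29.2]), 75: array([  5.6, -31.3])}
scene mouth ctr [398.00375633 225.06694113] outer near/far rim [397.44539559 228.56810547] [398.54291067 221.68620937]
0.005 groove near [397.97664741 225.23692588] sides [392.71248093 222.2614497 ] [403.94465354 223.94464811]
0.0075 groove near [398.1352357  224.24250844] sides [392.86375342 221.27683957] [404.10784218 222.95774314]
0.01 groove near [398.29414635 223.24606962] sides [393.01532944 220.29025374] [404.27135959 221.96884986]
side mouth ctr [275.68718548 276.20105763] outer near/far rim [274.51232416 282.87551739] [276.84012013 269.65116466]
0.005 groove near [275.18375648 279.0610689 ] sides [270.64905206 274.03617409] [281.16260042 275.84521111]
0.0075 groove near [275.29479475 278.43025359] sides [270.75382726 273.4023856 ] [281.28040162 275.21443785]
0.01 groove near [275.40611296 277.797848  ] sides [270.85886521 272.76700773] [281.39849788 274.58208466]
seen scene: near (398.4,224.8) rim near y 229.75 rim far 223.125
[(352, 84), (356, 84), (360, 84), (364, 85), (368, 85), (372, 84), (376, 85), (380, 81), (384, 75), (388, 67), (392, 59), (396, 58), (400, 67), (404, 77), (408, 81), (412, 83), (416, 86), (420, 91), (424, 98), (428, 104), (432, 109), (436, 109), (440, 104), (444, 99), (448, 97), (452, 95)]
[(380, 90), (384, 88), (388, 86), (392, 87), (396, 88), (400, 88), (404, 88), (408, 90), (412, 89), (416, 84), (420, 79), (424, 79), (428, 82), (432, 89), (436, 94), (440, 90), (444, 91), (448, 100), (452, 121), (456, 147), (460, 164), (464, 165), (468, 147), (472, 120), (476, 97), (480, 95)]
```

Corner motion gives about 69 mm drawn, and the groove appears about 10 mm above the mouth in both views. Handing in.

```bash
python3 -c "
from h import *
print(job.job_done())"
```

```text
the job is handed in; nothing more can be done
None
```

The die lies flat on the foot of the empty post, and the ram is drawn about 69 mm, its groove about 1 cm clear of the mouth and the T-handle still in the gripper; I handed the job in at about 22 s, nothing else was touched, and no verdict came back.

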